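# Load the swatch carriage on the colour-viewing rail

### The job

Slide the blue swatch carriage onto the steel dovetail from its open end until it is fully home against the end stop, so the sample sits beside the reference swatch. Then turn its red clamp knob clockwise (seen from above) about a quarter turn, until it is tight, and leave the carriage home and clamped. Leave the three paint jars where they stand.

Things in the scene. Friction and masses are not known exactly. Their poses are not given: they have to be found in the camera images.
- viewing_rail: Fixed jig: grey deck plate 435 x 130 mm, top 12 mm above the bench, steel dovetail on it. Origin: bench level, rail's centre line, where the full dovetail begins. x = sliding direction to the end stop, y across, z up. Plate x -250..185, y -65..65 mm. Dovetail x 0..130, foot 24 wide, top 36 wide at z 26. Deck behind x -30 is bare and smooth (friction 0.25): the carriage starts there.
- nose_tip (a point): Tip of the dovetail's tapered nose, on the deck at rail x = -30 mm. There the nose is 6 mm wide at its foot, 12 mm at its top, 11 mm high; it widens to the full dovetail (24/36 mm wide, 14 mm high) at x = 0. Axes as viewing_rail.
- rail_home (a point): Point on the deck top, on the centre line at rail x = 95 mm: the carriage's origin lies here when its front meets the end stop, a dark block whose face is at rail x = 130 mm (90 mm wide, top 42 mm above the bench) under a raked ochre reference swatch (top 72 mm above the bench). Axes as viewing_rail.
- carriage: Loose blue carriage, about 0.35 kg, on the deck, a little turned and off line. Origin: centre of its underside; x forward (to the stop), z up. Body 70 mm along x, 90 along y, 27 high. Dovetail channel underneath along x: 1.5 mm play each side, front mouth flared 5 mm each side. On top a raked ochre swatch, x -22..28, y -25..40, up to z 57.
- push_face (a point): Middle of the carriage's flat rear face, at carriage x -35, y 0, z 33 mm (45 mm above the bench). The rear plate is 90 mm wide, 6 mm thick, up to carriage z 50. Axes as carriage; push along +x.
- lug_edge (a point): Middle of the outer edge of the aluminium lug on the carriage's -y side that carries the knob: carriage x 5, y -93, z 23.5 mm. Lug 44 mm along x, 7 mm thick; carriage's own sides are at y -45 and +45, z 0..27. Axes as carriage.
- knob_grip (a point): Point on the vertical axis of the red clamp knob, 54 mm above the carriage's underside (66 mm above the bench), at carriage x 5, y -70 mm; axes turn with the knob. Red bar grip 42 mm long along this x, 14 mm wide along this y, from 19 mm below this point to 11 mm above; below it a 24 mm steel disc.
- clamp_knob (a joint): Knob angle, rad: 0 = loose (bar along the carriage's x), grows clockwise seen from above, stop at 1.6. Starts at 0 to 0.25. It moves a brass pad into the channel; on the dovetail it begins to bite at about 1.1; 1.2 or more is tight. It stays where left (friction 0.08 N m). Tightened off the rail, it narrows the channel.
- ochre_jar: Loose ochre jar with black lid, 46 mm diameter, 70 mm high, beyond the rail's -y side. Origin: centre of its underside. Leave alone.
- copper_jar: Loose copper-coloured jar with white lid, 46 mm diameter, 70 mm high, beyond the rail's -y side. Origin: centre of its underside. Leave alone.
- teal_jar: Loose teal jar with black lid, 52 mm diameter, 60 mm high, beyond the rail's +y side. Origin: centre of its underside. Leave alone.
Things that resemble listed ones, but are neither listed nor needed, are in the scene too. There is more than one size of the carriage; the one meant has the size given above.

How it is judged:
By the outcome, as a careful person would: the job done as asked, in the order asked, and still so for the second after the job is handed in, with the robot touching nothing.
It also fails if it takes over 72 s, if anything falls off the work surface, if the arm or the gripper's body presses on something with over 40 N, if the wrist force passes 120 N, or if a joint passes its speed limit or range.

### The arm

A 6-joint arm with a two-finger parallel gripper is mounted at the origin on the work surface. World frame = base frame: x ahead of the robot, y to its left, z up, the work surface at z = 0. Lengths are in m, angles in rad, forces in N, time in s.
With the tool pointing down it reaches from about 0.35 to 0.85 m from the base axis. Payload 8.1 kg.
Tool frame: the origin (TCP) lies on the mounting face of the last link; the fingertips stand 186 mm ahead of it and the grasp point (between the pads) lies 167 mm ahead of it (robot.finger_overhang is the distance from the TCP to the fingertips, in m); z points along the fingers, y is the line along which they close (so a half turn about z gives the same grasp; the last joint's range is limited). The gripper opens to 93 mm and grips with 3 to 60 N. Pads are 15 mm wide; open, the fingers measure 128 mm over their backs; the gripper's body (75 mm by 188 mm) begins 65 mm behind the grasp point.
Start: joints at [1.023, 0.13, 1.488, -0, 1.523, -0.085], TCP at [0.268, 0.537, 0.405] pointing down, gripper open.
Joint ranges: [-2.96, 2.96], [-0.89, 2.26], [0.02, 2.5], [-1.34, 4.48], [0, 2.73], [-2.66, 2.66]. Speed limits (rad/s): [2.39, 2.39, 2.79, 3.14, 3.14, 3.14].

### API

Orientations are given as a rotation vector (axis times angle).
In Python, from plant import readout, read_camera, get_calibration, job, robot gives the robot as it stands.
- The arm moves only by the shell command python3 -m handwheel 'ROWS' [FORCE]. ROWS is JSON, a list of rows, each a list of 5 numbers: the shift along the world's x, y, z in cm, then the turn about the world's z in rad, then the closure, from 0 (fully open) to 1 (shut). In form: [[tx, ty, tz, spin, gripper], ...]. A call has 1 to 10 rows; each row shifts and turns the commanded pose from where the row before left it; what a row does not reach is not made up. A row lasts 1/8 s, in which the tool goes at most 62.5 mm and 10.7 degrees, less where a joint would pass 70% of its speed; a pose out of reach is approached as far as the arm can. A call is refused whole if a number of a shift passes 6.25 or a number of a turn 0.188, either way. A call with a gripper value outside its range is refused whole. The fingers move at their own pace and stop on an object; FORCE is the grip in N (left out, the last holds). Time passes only in rows, so rows that do not move let the fingers close. It gives the time, the measured TCP pose, the force, the opening and the grip force at its end, in the units of the state.
- readout.read_state(): the state, without advancing time (a new reading comes with each control period).
- read_camera(name): name is "side" or "top"; returns the picture (400x640x3 uint8, red, green, blue); there is no depth.
- get_calibration(name): a dict with "fovy" (degrees; the focal length in pixels is half the picture's height over the tangent of half this angle, whatever the lens; pixels are square), "cx", "cy" (the principal point, pixels), "pose" (4x4, takes a point from camera to world coordinates). Camera axes: x right, y down, z forward; pixel columns grow to the right and rows downward; lengths in m; the calibration is good to about 2 mm. A picture is of the moment at which its call begins. get_calibration takes no time and is no camera call.
- job.close_job(): hands the job in; it is judged then, once.
The state is a dict: "t": time; "q": joint angles; "dq": joint speeds; "joint_torque": joint torques, N m; "tool_pos": TCP position; "orientation": TCP orientation; "force": force on the tool from outside, world axes, zero at the start; "wrist_torque": the same for the moment, N m; "opening": finger opening in m; "gripper_force": force on a finger pad.
Only numpy, scipy, OpenCV 4.12 (cv2) and the standard library are available. Lean on these libraries where they do the work, as an engineer would, in place of code of your own. Each camera call takes 0.05 s, during which the arm holds its last target. There are 200 camera calls.

## Working session

There is one attempt and no reset: what is moved stays moved. The work goes in short steps, Python scripts to look and compute and a shell command to move; the robot and the scene stay as the last step left them, time stands still between calls to the robot, and variables do not carry over. Pictures are saved under pics/ and viewed, at most 10 in all, crops included, and the job is handed in when it is done.

```bash
ls; mkdir -p pics; python3 - <<'E'
from plant import readout, read_camera, get_calibration
import cv2, numpy as np
for n in("top","side"):
    im=read_camera(n); cv2.imwrite(f"pics/{n}0.png",im[:,:,::-1]); c=get_calibration(n); print(n,c["fovy"],c["cx"],c["cy"]); print(np.round(c["pose"],3), c.keys())
s=readout.read_state(); print(s["t"],s["tool_pos"],s["orientation"],s["force"])
E
```

```text
pics
top 51.412996760948296 325.6802951251038 203.75766079763002
[[ 0.014 -0.992  0.126  0.459]
 [-1.    -0.013  0.008 -0.049]
 [-0.006 -0.126 -0.992  1.024]
 [ 0.     0.     0.     1.   ]] dict_keys(['fovy', 'cx', 'cy', 'pose'])
side 54.23601667010162 323.556897142842 203.6146255984728
[[-0.859 -0.315  0.404  0.27 ]
 [-0.512  0.526 -0.679  0.467]
 [ 0.001 -0.79  -0.613  0.541]
 [ 0.     0.     0.     1.   ]] dict_keys(['fovy', 'cx', 'cy', 'pose'])
0.1 [0.26774174 0.53671344 0.40378923] [-7.20393066e-01 -3.05735277e+00  2.51063088e-03] [-0.45090248 -0.44968403 -0.12696184]
```

View pics/top0.png

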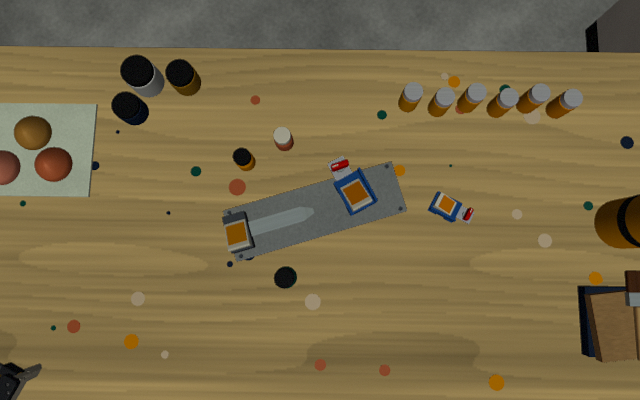

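View pics/side0.png

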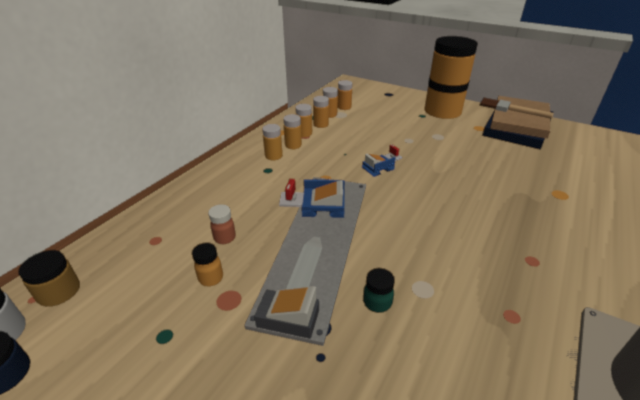

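The top view shows the end-stop swatch at (237,233), the nose tip at about (313,212), and jars at (244,159), (284,139) and (285,277). Two things could be taken for the carriage: the blue one on the deck at (355,190) with its red knob at (340,165), and a smaller one off the deck at (447,207). I choose the one on the deck and will check it in a crop.

```bash
cat > h.py <<'E'
import cv2, numpy as np
from plant import readout, read_camera, get_calibration
def ray(n,uv):
    c=get_calibration(n); f=200/np.tan(np.radians(c["fovy"]/2)); P=np.array(c["pose"])
    uv=np.atleast_2d(uv).astype(float); d=np.c_[(uv[:,0]-c["cx"])/f,(uv[:,1]-c["cy"])/f,np.ones(len(uv))]@P[:3,:3].T
    return P[:3,3],d
def plane(n,uv,z):
    o,d=ray(n,uv); return o+d*((z-o[2])/d[:,2])[:,None]
def proj(n,X):
    c=get_calibration(n); f=200/np.tan(np.radians(c["fovy"]/2)); P=np.array(c["pose"])
    p=(np.atleast_2d(X)-P[:3,3])@P[:3,:3]; return np.c_[c["cx"]+f*p[:,0]/p[:,2],c["cy"]+f*p[:,1]/p[:,2]]
def tri(uv1,uv2):
    A=np.zeros((3,3));b=np.zeros(3)
    for n,uv in(("top",uv1),("side",uv2)):
        o,d=ray(n,uv); d=d[0]/np.linalg.norm(d[0]); M=np.eye(3)-np.outer(d,d); A+=M;b+=M@o
    return np.linalg.solve(A,b)
def crop(im,x0,y0,w,h,k,name):
    cv2.imwrite(name,cv2.resize(im[y0:y0+h,x0:x0+w,::-1],None,fx=k,fy=k,interpolation=cv2.INTER_CUBIC))
E
python3 - <<'E'
from h import *
im=cv2.imread("pics/top0.png")[:,:,::-1]; crop(im,215,150,200,120,4,"pics/c1.png")
im=cv2.imread("pics/side0.png")[:,:,::-1]; crop(im,240,170,140,175,3.4,"pics/c2.png")
E
```

```text
(no output)
```

View pics/c1.png

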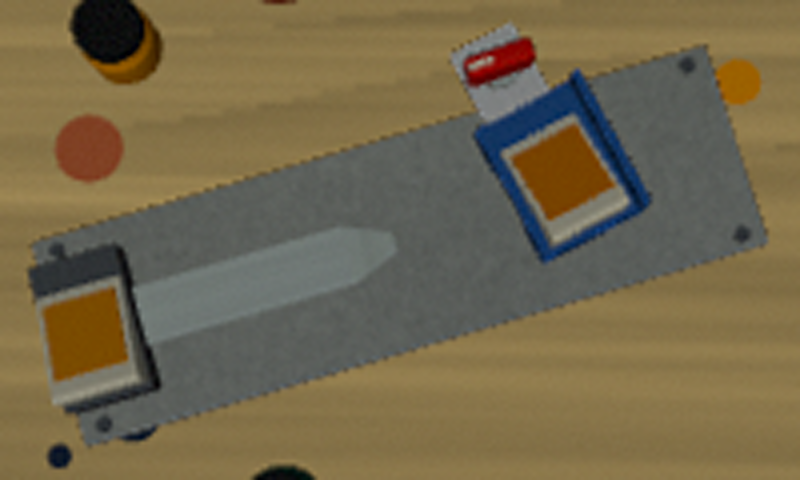

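View pics/c2.png

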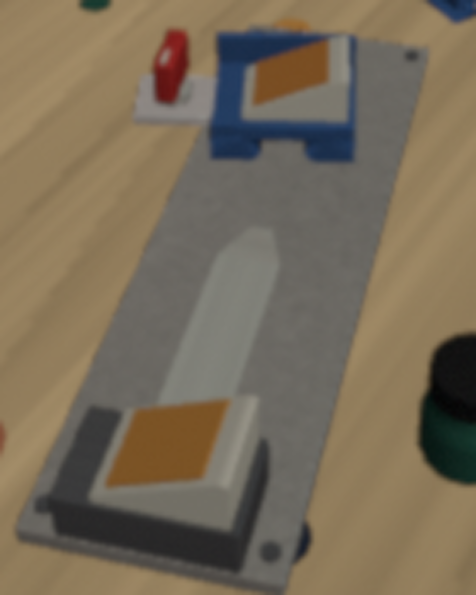

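The crops confirm the choice: the carriage has its channel and swatch, is turned about 12° on the deck, its knob is on the -y side, and the bar is nearly along the carriage's x. Now measuring.

```bash
cat > m.py <<'E'
from h import *
def railframe():
    im=cv2.imread("pics/top0.png")
    C=np.array([(32,243),(707,46),(765,243),(88,445)])
    px=lambda a:(np.array(a)+.5)/4-.5+[215,150]
    W=plane("top",px(C),.012)[:,:2]
    ex=(W[0]-W[1])+(W[3]-W[2]); ex/=np.linalg.norm(ex); ey=np.array([-ex[1],ex[0]])
    rear=(W[1]+W[2])/2; front=(W[0]+W[3])/2; mid=(rear+front)/2
    o=mid+ex*0.0325
    return o,ex,ey,W,px
o,ex,ey,W,px=railframe()
R=lambda p:(np.atleast_2d(p)[:,:2]-o)@np.c_[ex,ey]
Wd=lambda r:o+np.atleast_2d(r)@np.array([ex,ey])
E
python3 - <<'E'
from m import *
print("deck",np.round(W,4),[round(float(np.linalg.norm(W[i]-W[(i+1)%4])),4) for i in range(4)])
print("o",o,"yaw",np.degrees(np.arctan2(ex[1],ex[0])))
print("corners rail",R(W).round(4).tolist())
print("nose",R(plane("top",px([(397,244)]),.023)))
print("stop face top corners",R(plane("top",px([(121,245),(158,388)]),.042)))
rp=plane("top",px([(582,72),(650,198)]),.062);fp=plane("top",px([(476,128),(546,262)]),.039)
print("rear",rp,R(rp),np.linalg.norm(rp[0]-rp[1]));print("front",fp,R(fp),np.linalg.norm(fp[0]-fp[1]))
im=cv2.imread("pics/top0.png")
lug=plane("top",px([(450,55),(512,24)]),.039);print("lug",R(lug))
m=cv2.inRange(im.astype(np.uint8),(0,0,110),(60,60,255)); 
m[:, :320]=0;m[:,375:]=0
m[:150]=0; m[182:]=0
k=np.argwhere(m)[:,::-1]; r=cv2.minAreaRect(k.astype(np.int32)); b=cv2.boxPoints(r);print(r)
kp=plane("top",b,.077);print("knob",R(kp),R(kp).mean(0),kp.mean(0))
cr=np.r_[rp,fp][:,:2]; 
E
```

```text
deck [[ 0.5685  0.2112]
 [ 0.6971 -0.2031]
 [ 0.5745 -0.2378]
 [ 0.4463  0.1718]] [0.4338, 0.1275, 0.4292, 0.1284]
o [0.56192659 0.01654928] yaw 107.30892826648157
corners rail [[0.1839, -0.0642], [-0.2499, -0.0637], [-0.2466, 0.0637], [0.1826, 0.0642]]
nose [[-0.03059419  0.0014499 ]]
stop face top corners [[ 0.12696047 -0.04255064]
 [ 0.12812205  0.04539536]]
rear [[ 0.66878939 -0.12180394  0.062     ]
 [ 0.5943083  -0.16173295  0.062     ]] [[-0.16388202 -0.0608601 ]
 [-0.17984294  0.0221279 ]] 0.08450893103433703
front [[ 0.63866942 -0.05995129  0.039     ]
 [ 0.55828194 -0.10252486  0.039     ]] [[-0.09586901 -0.05050676]
 [-0.11259742  0.03890697]] 0.09096513428115255
lug [[-0.09363896 -0.0979249 ]
 [-0.13511198 -0.10558057]]
((339.5411376953125, 164.10960388183594), (5.032769680023193, 17.32209014892578), 69.44395446777344)
knob [[-0.09794266 -0.08410594]
 [-0.13826185 -0.0871713 ]
 [-0.13894624 -0.07528074]
 [-0.09868593 -0.07223949]] [-0.11845917 -0.07969937] [ 0.67326113 -0.07283296  0.077     ]
```

```bash
cat > st.py <<'E'
from m import *
from scipy.spatial.transform import Rotation as Ro
def st():
    s=readout.read_state(); y=Ro.from_rotvec(s["orientation"]).as_matrix()[:,1]
    print("t",round(s["t"],2),"tcp",np.round(s["tool_pos"],4),"yaw",round(np.degrees(np.arctan2(y[1],y[0])),2),"rail",R(s["tool_pos"]).round(4),"F",np.round(s["force"],1),"q6",round(s["q"][5],2),"open",round(s["opening"],4),"gf",round(s["gripper_force"],1))
    return s
E
python3 - <<'E'
from st import *
st()
for n,uv,z in(("ochre",(242,157),.07),("copper",(283,134),.07),("teal",(285,277),.06)): print(n,R(plane("top",uv,z)).round(3))
print("lug grasp world",Wd([-.1179,-.0923]))
E
```

```text
t 0.1 tcp [0.2677 0.5367 0.4038] yaw 63.48 rail [[0.5841 0.1261]] F [-0.5 -0.4 -0.1] q6 -0.09 open 0.0926 gf 0.0
ochre [[ 0.096 -0.163]]
copper [[-0.012 -0.189]]
teal [[0.076 0.134]]
lug grasp world [[ 0.68512477 -0.06855013]]
```

```bash
python3 -m handwheel '[[3.2,-4.6,0,0.1,0],[3.2,-4.6,0,0.1,0],[3.2,-4.6,0,0.1,0],[3.2,-4.6,0,0.1,0],[3.2,-4.6,0,0.1,0],[3.2,-4.6,0,0.1,0],[3.2,-4.6,0,0.1,0],[3.2,-4.6,0,0.1,0],[3.2,-4.6,0,0.1,0],[3.2,-4.6,0,0.05,0]]' 20; python3 -m handwheel '[[3.2,-4.6,0,0,0],[3.2,-4.6,0,0,0],[3.2,-4.6,0,0,0],[0,0,0,0,0],[0,0,0,0,0]]'; python3 -c "
from st import *
st()"
```

```text
t: 1.35
tool_pos: [0.5886, 0.0752, 0.4043]
orientation: [0.761, -3.048, -0.0]
force: [0.8, -0.1, 0.0]
opening: 0.093
gripper_force: 0.0
t: 1.98
tool_pos: [0.6837, -0.061, 0.4038]
orientation: [0.757, -3.048, -0.002]
force: [0.4, 0.7, -0.7]
opening: 0.093
gripper_force: 0.0
t 1.98 tcp [ 0.6837 -0.061   0.4038] yaw 117.89 rail [[-0.1103 -0.0932]] F [ 0.4  0.7 -0.7] q6 -2.22 open 0.093 gf 0.0
```

```bash
python3 -m handwheel '[[0.14,-0.75,-3,0,0],[0,0,-4,0,0],[0,0,-4,0,0],[0,0,-4,0,0],[0,0,-3,0,0],[0,0,-1.7,0,0],[0,0,0,0,0]]'; python3 - <<'E'
from st import *
st(); im=read_camera("side"); crop(im,220,130,200,120,4,"pics/d1.png")
E
```

```text
t: 2.85
tool_pos: [0.6845, -0.0675, 0.2068]
orientation: [0.759, -3.046, -0.002]
force: [0.2, -0.6, -0.1]
opening: 0.0931
gripper_force: 0.0
t 2.85 tcp [ 0.6845 -0.0675  0.2068] yaw 117.98 rail [[-0.1167 -0.092 ]] F [ 0.2 -0.6 -0.1] q6 -2.23 open 0.0931 gf 0.0
```

View pics/d1.png

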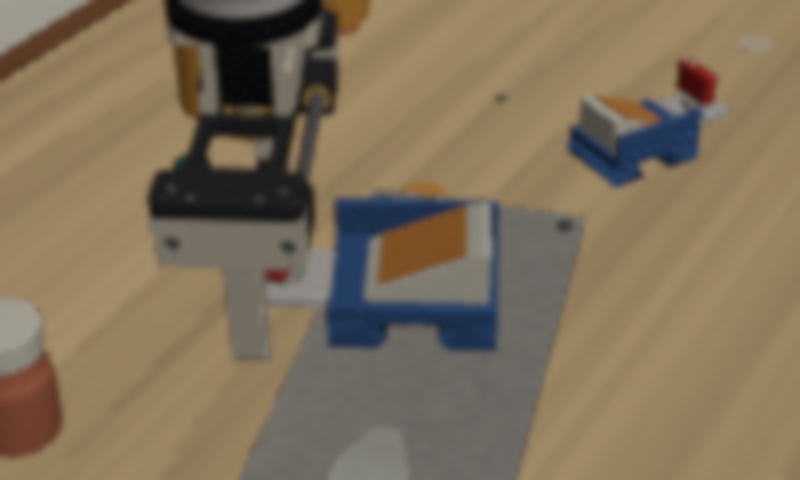

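The front finger (250,310) stands ahead of the lug, straddling the knob (277,273), with the carriage clear. Closing on the lug.

```bash
python3 -m handwheel '[[0,0,0,0,0.6],[0,0,0,0,0.6],[0,0,0,0,0.6],[0,0,0,0,0.6],[0,0,0,0,0.6],[0,0,0,0,0.6]]' 25; python3 -c "
from st import *
st()"
```

```text
t: 3.65
tool_pos: [0.6852, -0.0686, 0.2077]
orientation: [0.758, -3.049, -0.0]
force: [1.1, 0.4, -0.6]
opening: 0.0436
gripper_force: 25.0
t 3.65 tcp [ 0.6852 -0.0686  0.2077] yaw 117.91 rail [[-0.1179 -0.0924]] F [ 1.1  0.4 -0.6] q6 -2.23 open 0.0436 gf 25.0
```

```bash
python3 -m handwheel '[[-0.2,-0.06,0,-0.035,0.6],[-0.2,-0.06,0,-0.05,0.6],[-0.2,-0.06,0,-0.05,0.6],[-0.2,-0.06,0,-0.05,0.6],[-0.2,-0.06,0,0,0.6],[0,0,0,0,0.6]]'; python3 - <<'E'
from st import *
st(); im=read_camera("top"); crop(im,260,130,160,120,5,"pics/e1.png"); cv2.imwrite("pics/top_e.png",im[:,:,::-1])
E
```

```text
t: 4.4
tool_pos: [0.6751, -0.0716, 0.2077]
orientation: [0.473, -3.105, -0.0]
force: [-0.2, -0.7, -0.1]
opening: 0.0438
gripper_force: 25.0
t 4.4 tcp [ 0.6751 -0.0716  0.2077] yaw 107.34 rail [[-0.1178 -0.0818]] F [-0.2 -0.7 -0.1] q6 -2.05 open 0.0438 gf 25.0
```

View pics/e1.png

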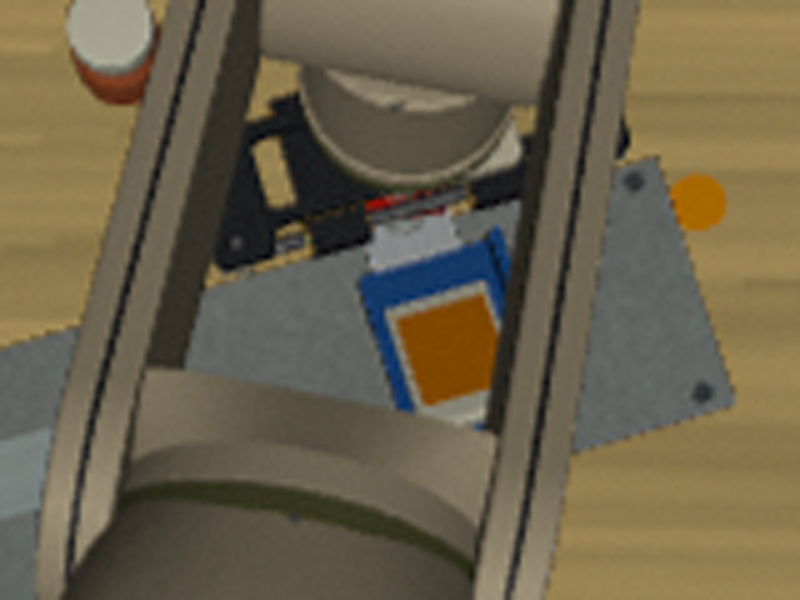

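The carriage is visible between the arm links: its front -y corner is at crop (360,284), its front edge runs to (403,408), and the rear plate's -y corner is near (500,228). Checking alignment from these.

```bash
python3 - <<'E'
from st import *
p=lambda a:(np.array(a)+.5)/5-.5+[260,130]
a=R(plane("top",p([(360,284),(403,408)]),.039));d=a[1]-a[0];print(a,np.degrees(np.arctan2(-d[0],d[1])))
print("rear plate corner inner/outer",R(plane("top",p([(488,234),(499,228)]),.062)))
print("deck corners",R(plane("top",p([(657,156),(735,402)]),.012)))
# swatch edges
print("side edge",R(plane("top",p([(360,284),(486,243)]),.039)))
E
```

```text
[[-0.08787261 -0.04074156]
 [-0.09038791  0.02250541]] 2.277422515335538
rear plate corner inner/outer [[-0.15110083 -0.04271391]
 [-0.15690183 -0.0439817 ]]
deck corners [[-0.24930391 -0.06477113]
 [-0.24855609  0.06334505]]
side edge [[-0.08787261 -0.04074156]
 [-0.15172529 -0.04261187]]
```

```bash
python3 -m handwheel '[[-0.2,0.98,0,0,0.6],[-0.3,0.955,0,0,0.6],[-0.3,0.955,0,0,0.6],[-0.3,0.955,0,0,0.6],[-0.3,0.955,0,0,0.6],[-0.3,0.955,0,0,0.6],[-0.3,0.955,0,0,0.6],[0,0,0,0,0.6]]' 12; python3 - <<'E'
from st import *
st(); im=read_camera("top"); cv2.imwrite("pics/top_f.png",im[:,:,::-1]); a=im[130:250,230:350]; s=read_camera("side")[150:310,230:390]
crop(np.hstack([cv2.resize(a,(400,400),interpolation=2),cv2.resize(s,(400,400),interpolation=2)]),0,0,800,400,1,"pics/f1.png")
E
```

```text
t: 5.45
tool_pos: [0.655, -0.0034, 0.2077]
orientation: [0.474, -3.105, -0.001]
force: [-0.4, 0.7, -1.0]
opening: 0.0432
gripper_force: 12.0
t 5.45 tcp [ 0.655  -0.0034  0.2077] yaw 107.36 rail [[-0.0468 -0.0829]] F [-0.4  0.7 -1. ] q6 -1.96 open 0.0432 gf 12.0
```

View pics/f1.png

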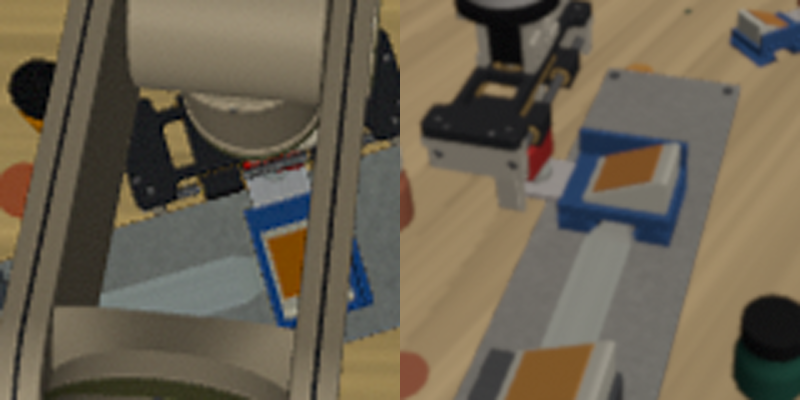

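The nose tip is inside the carriage's mouth (right half at (610,235)), centred. Carrying on slowly and watching the force.

```bash
python3 -m handwheel '[[-0.15,0.48,0,0,0.6],[-0.15,0.48,0,0,0.6],[-0.15,0.48,0,0,0.6],[-0.15,0.48,0,0,0.6],[-0.15,0.48,0,0,0.6],[-0.15,0.48,0,0,0.6]]'; python3 -c "
from st import *
st()"; python3 -m handwheel '[[-0.15,0.48,0,0,0.6],[-0.15,0.48,0,0,0.6],[-0.15,0.48,0,0,0.6],[-0.15,0.48,0,0,0.6]]';python3 -c "
from st import *
st()"
```

```text
t: 6.3
tool_pos: [0.6462, 0.0247, 0.2078]
orientation: [-0.473, 3.106, -0.0]
force: [-0.5, -1.2, -0.5]
opening: 0.0437
gripper_force: 12.0
t 6.3 tcp [0.6462 0.0247 0.2078] yaw 107.32 rail [[-0.0173 -0.0828]] F [-0.5 -1.2 -0.5] q6 -1.91 open 0.0437 gf 12.0
t: 6.8
tool_pos: [0.6401, 0.0438, 0.2077]
orientation: [0.473, -3.106, -0.0]
force: [1.1, -1.3, -1.9]
opening: 0.0438
gripper_force: 12.0
t 6.8 tcp [0.6401 0.0438 0.2077] yaw 107.31 rail [[ 0.0028 -0.0828]] F [ 1.1 -1.3 -1.9] q6 -1.88 open 0.0438 gf 12.0
```

```bash
python3 -m handwheel '[[-0.18,0.57,0,0,0.6],[-0.18,0.57,0,0,0.6],[-0.18,0.57,0,0,0.6],[-0.18,0.57,0,0,0.6],[-0.18,0.57,0,0,0.6]]'; python3 -c "
from st import *
st()"; python3 -m handwheel '[[-0.18,0.57,0,0,0.6],[-0.18,0.57,0,0,0.6],[-0.18,0.57,0,0,0.6],[-0.18,0.57,0,0,0.6],[-0.18,0.57,0,0,0.6],[-0.18,0.57,0,0,0.6],[-0.18,0.57,0,0,0.6],[-0.18,0.57,0,0,0.6]]';python3 -c "
from st import *
st()"
```

```text
t: 7.42
tool_pos: [0.6311, 0.0724, 0.2077]
orientation: [0.473, -3.106, -0.0]
force: [1.0, -1.5, -0.6]
opening: 0.0438
gripper_force: 12.0
t 7.42 tcp [0.6311 0.0724 0.2077] yaw 107.31 rail [[ 0.0327 -0.0827]] F [ 1.  -1.5 -0.6] q6 -1.84 open 0.0438 gf 12.0
t: 8.43
tool_pos: [0.6167, 0.118, 0.2078]
orientation: [-0.473, 3.106, -0.0]
force: [0.8, -0.1, -2.7]
opening: 0.0442
gripper_force: 12.0
t 8.43 tcp [0.6167 0.118  0.2078] yaw 107.32 rail [[ 0.0805 -0.0825]] F [ 0.8 -0.1 -2.7] q6 -1.77 open 0.0442 gf 12.0
```

Sliding freely; about 20 mm to go. Small steps until contact.

```bash
python3 -m handwheel '[[-0.09,0.29,0,0,0.6],[-0.09,0.29,0,0,0.6],[-0.09,0.29,0,0,0.6],[-0.09,0.29,0,0,0.6],[-0.09,0.29,0,0,0.6]]'; python3 -c "
from st import *
st()"; python3 -m handwheel '[[-0.06,0.19,0,0,0.6],[-0.06,0.19,0,0,0.6],[-0.06,0.19,0,0,0.6]]';python3 -c "
from st import *
st()"
```

```text
t: 9.05
tool_pos: [0.6123, 0.1322, 0.2077]
orientation: [0.473, -3.106, -0.0]
force: [0.3, -0.7, -1.9]
opening: 0.0437
gripper_force: 12.0
t 9.05 tcp [0.6123 0.1322 0.2077] yaw 107.31 rail [[ 0.0955 -0.0825]] F [ 0.3 -0.7 -1.9] q6 -1.74 open 0.0437 gf 12.0
t: 9.43
tool_pos: [0.6107, 0.1375, 0.2078]
orientation: [-0.473, 3.105, -0.002]
force: [1.4, -8.5, -2.3]
opening: 0.0437
gripper_force: 12.0
t 9.43 tcp [0.6107 0.1375 0.2078] yaw 107.32 rail [[ 0.1009 -0.0825]] F [ 1.4 -8.5 -2.3] q6 -1.73 open 0.0437 gf 12.0
```

```bash
python3 -m handwheel '[[0,0,0,0,0.3],[0,0,0,0,0.3],[0,0,0,0,0.3],[0,0,4,0,0.3],[0,0,5,0,0.3]]'; python3 -m handwheel '[[-0.55,-1.0,0,-0.157,1],[-0.55,-1.0,0,-0.157,1],[-0.55,-1.0,0,-0.157,1],[-0.55,-1.0,0,-0.157,1],[-0.55,-1.0,0,-0.157,1],[-0.55,-1.0,0,-0.157,1],[-0.55,-1.0,0,-0.157,1],[-0.55,-1.0,0,-0.157,1],[-0.55,-1.0,0,-0.157,1],[-0.55,-1.0,0,-0.157,1]]'; python3 -m handwheel '[[0,0,0,0,1],[0,0,0,0,1]]'; python3 -c "
from st import *
st()"
```

```text
t: 10.05
tool_pos: [0.6098, 0.1377, 0.297]
orientation: [0.472, -3.102, -0.0]
force: [0.7, 0.2, 0.3]
opening: 0.065
gripper_force: 0.0
t: 11.3
tool_pos: [0.5553, 0.0375, 0.2978]
orientation: [1.867, 2.526, 0.0]
force: [-0.9, 0.2, 0.4]
opening: 0.0007
gripper_force: 0.0
t: 11.55
tool_pos: [0.5557, 0.038, 0.2979]
orientation: [1.856, 2.534, 0.001]
force: [-0.5, 0.7, 0.4]
opening: 0.0003
gripper_force: 0.0
t 11.55 tcp [0.5557 0.038  0.2979] yaw 17.55 rail [[ 0.0224 -0.0004]] F [-0.5  0.7  0.4] q6 -0.33 open 0.0003 gf 0.0
```

```bash
python3 -m handwheel '[[0,0,-4,0,1],[0,0,-3.6,0,1],[-0.15,0.48,0,0,1],[-0.15,0.48,0,0,1],[-0.15,0.48,0,0,1],[-0.15,0.48,0,0,1],[-0.12,0.38,0,0,1],[-0.06,0.19,0,0,1],[0,0,0,0,1]]'; python3 -c "
from st import *
st()"; python3 -m handwheel '[[-0.06,0.19,0,0,1],[-0.06,0.19,0,0,1],[0,0,0,0,1]]';python3 -c "
from st import *
st()"
```

```text
t: 12.68
tool_pos: [0.5477, 0.0628, 0.2218]
orientation: [1.86, 2.531, -0.0]
force: [0.1, -0.8, 0.3]
opening: 0.0001
gripper_force: 0.0
t 12.68 tcp [0.5477 0.0628 0.2218] yaw 17.37 rail [[ 0.0484 -0.0002]] F [ 0.1 -0.8  0.3] q6 -0.28 open 0.0001 gf 0.0
t: 13.05
tool_pos: [0.5467, 0.0657, 0.2218]
orientation: [1.86, 2.53, -0.002]
force: [0.2, -5.9, 0.2]
opening: 0.0005
gripper_force: 2.7
t 13.05 tcp [0.5467 0.0657 0.2218] yaw 17.35 rail [[ 0.0515 -0.0001]] F [ 0.2 -5.9  0.2] q6 -0.27 open 0.0005 gf 2.7
```

```bash
python3 -m handwheel '[[-0.05,0.15,0,0,1],[-0.05,0.15,0,0,1],[0,0,0,0,1]]';python3 -c "
from st import *
st()"; python3 -m handwheel '[[0.15,-0.48,0,0,1],[0.3,-0.96,0,0,1],[0.3,-0.96,0,0,1],[0,0,5,0,1],[0,0,5,0,0.5]]';python3 - <<'E'
from st import *
st(); im=read_camera("top"); cv2.imwrite("pics/top_g.png",im[:,:,::-1]); s=read_camera("side")[190:350,225:385];a=im[130:290,190:350]
crop(np.hstack([cv2.resize(a,(400,400),interpolation=2),cv2.resize(s,(400,400),interpolation=2)]),0,0,800,400,1,"pics/g1.png")
E
```

```text
t: 13.42
tool_pos: [0.5464, 0.0667, 0.2223]
orientation: [1.858, 2.526, -0.006]
force: [2.2, -19.3, 2.0]
opening: 0.0004
gripper_force: 9.1
t 13.43 tcp [0.5464 0.0667 0.2223] yaw 17.32 rail [[ 0.0525 -0.0001]] F [  2.2 -19.3   2. ] q6 -0.27 open 0.0004 gf 9.1
t: 14.05
tool_pos: [0.5528, 0.045, 0.3221]
orientation: [-1.86, -2.529, 0.002]
force: [0.8, -0.4, -0.4]
opening: 0.0063
gripper_force: 0.0
t 14.05 tcp [0.5528 0.045  0.3221] yaw 17.34 rail [[0.0299 0.0003]] F [ 0.8 -0.4 -0.4] q6 -0.31 open 0.0063 gf 0.0
```

View pics/g1.png

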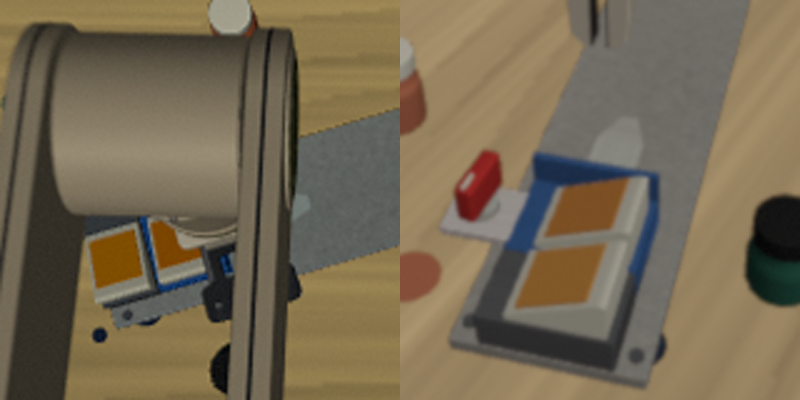

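The carriage is home: its swatch box sits flush against the stop's (right half, about (590,240)) and it resisted 19 N stiffly. The knob at (478,185) is still loose. Next I grip the bar.

```bash
python3 -m handwheel '[[1.14,2.19,0,-0.035,0.57],[1.14,2.19,0,-0.035,0.57],[1.13,2.19,0,-0.035,0.57],[1.13,2.18,0,0,0.57],[0,0,0,0,0.57],[0,0,0,0,0.57]]';python3 -c "
from st import *
st()
im=read_camera('side');im=cv2.cvtColor(im,cv2.COLOR_RGB2HSV)
m=(((im[...,0]<6)|(im[...,0]>174))&(im[...,1]>180)&(im[...,2]>90)).astype(np.uint8);m[:190]=0;m[300:]=0;m[:,:235]=0;m[:,290:]=0
p=np.argwhere(m)[:,::-1]; print(p.min(0),p.max(0),p.mean(0),len(p)); print(proj('side',np.r_[Wd([.1,-.07])[0],.062]))
"
```

```text
t: 14.9
tool_pos: [0.5982, 0.1325, 0.321]
orientation: [-1.99, -2.43, 0.002]
force: [-1.1, -0.8, 0.3]
opening: 0.0402
gripper_force: 0.0
t 14.9 tcp [0.5982 0.1325 0.321 ] yaw 11.36 rail [[ 0.0999 -0.0692]] F [-1.1 -0.8  0.3] q6 -0.06 open 0.0402 gf 0.0
[248 251] [264 277] [256.73819742 263.93562232] 233
[[256.68734907 263.29493403]]
```

```bash
python3 -m handwheel '[[0,0,-3,0,0.57],[0,0,-3,0,0.57],[0,0,-2.5,0,0.57],[0,0,0,0,0.57]]'; python3 -m handwheel '[[0,0,0,0,0.9],[0,0,0,0,0.9],[0,0,0,0,0.9],[0,0,0,0,0.9]]' 20;python3 -c "
from st import *
st()"
```

```text
t: 15.45
tool_pos: [0.597, 0.132, 0.2342]
orientation: [-1.99, -2.427, 0.006]
force: [-0.7, 0.4, 0.4]
opening: 0.0402
gripper_force: 0.0
t: 15.95
tool_pos: [0.599, 0.1331, 0.2381]
orientation: [1.99, 2.429, 0.003]
force: [0.6, 0.2, 4.3]
opening: 0.0139
gripper_force: 19.8
t 15.95 tcp [0.599  0.1331 0.2381] yaw 11.35 rail [[ 0.1003 -0.0701]] F [0.6 0.2 4.3] q6 -0.06 open 0.0139 gf 19.8
```

```bash
python3 -m handwheel '[[0,0,0,0,0.9],[0,0,0,-0.1,0.9],[0,0,0,-0.1,0.9],[0,0,0,-0.1,0.9],[0,0,0,-0.1,0.9],[0,0,0,-0.1,0.9],[0,0,0,-0.1,0.9],[0,0,0,-0.1,0.9],[0,0,0,-0.1,0.9],[0,0,0,-0.1,0.9]]' 40;python3 -c "
from st import *
s=st();print(s['wrist_torque'])"; python3 -m handwheel '[[0,0,0,-0.1,0.9],[0,0,0,-0.1,0.9],[0,0,0,-0.1,0.9],[0,0,0,0,0.9]]';python3 -c "
from st import *
s=st();print(s['wrist_torque'])"
```

```text
t: 17.2
tool_pos: [0.5995, 0.1333, 0.2381]
orientation: [2.851, 1.317, 0.006]
force: [4.3, 0.6, 1.5]
opening: 0.0136
gripper_force: 39.9
t 17.2 tcp [0.5995 0.1333 0.2381] yaw -40.39 rail [[ 0.1002 -0.0706]] F [4.3 0.6 1.5] q6 0.84 open 0.0136 gf 39.9
[ 0.15677401 -0.7129523   0.10667872]
t: 17.7
tool_pos: [0.5997, 0.1334, 0.2381]
orientation: [3.016, 0.879, 0.008]
force: [6.4, 1.7, 1.7]
opening: 0.0138
gripper_force: 39.8
t 17.7 tcp [0.5997 0.1334 0.2381] yaw -57.48 rail [[ 0.1003 -0.0709]] F [6.4 1.7 1.7] q6 1.14 open 0.0138 gf 39.8
[ 0.29156459 -0.89942685  0.02053058]
```

```bash
python3 -m handwheel '[[0,0,0,-0.08,0.9],[0,0,0,-0.08,0.9],[0,0,0,0,0.9]]';python3 -c "
from st import *
s=st();print(s['wrist_torque'])"; python3 -m handwheel '[[0,0,0,0,0.6],[0,0,0,0,0.6],[0,0,0,0,0.6],[0,0,4,0,0.6],[0,0,5,0,0.6],[-2,-4,4,0,0.6],[-4,-4,0,0,0.6],[-4,-4,0,0,0.6],[-4,-4,0,0,0.6],[0,0,0,0,0.6]]'; python3 - <<'E'
from st import *
st(); im=read_camera("top"); cv2.imwrite("pics/top_h.png",im[:,:,::-1]); s=read_camera("side")[190:350,225:385];a=im[130:290,190:350]
crop(np.hstack([cv2.resize(a,(400,400),interpolation=2),cv2.resize(s,(400,400),interpolation=2)]),0,0,800,400,1,"pics/h1.png")
E
```

```text
t: 18.08
tool_pos: [0.5997, 0.1334, 0.2381]
orientation: [3.076, 0.636, 0.008]
force: [6.2, 3.3, 0.8]
opening: 0.0136
gripper_force: 39.9
t 18.07 tcp [0.5997 0.1334 0.2381] yaw -66.63 rail [[ 0.1003 -0.0709]] F [6.2 3.3 0.8] q6 1.3 open 0.0136 gf 39.9
[ 0.2758517  -0.87616681  0.10779752]
t: 19.32
tool_pos: [0.4563, -0.0289, 0.3663]
orientation: [3.077, 0.632, -0.002]
force: [0.9, 0.9, 1.1]
opening: 0.0373
gripper_force: 0.0
t 19.32 tcp [ 0.4563 -0.0289  0.3663] yaw -66.77 rail [[-0.0119  0.1144]] F [0.9 0.9 1.1] q6 0.99 open 0.0373 gf 0.0
```

View pics/h1.png

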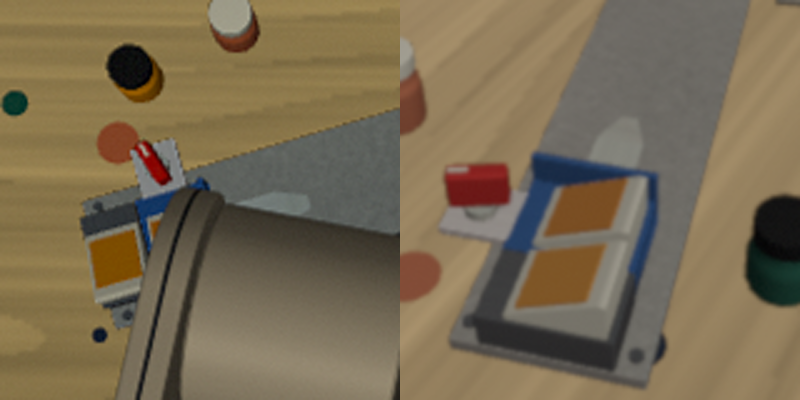

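The carriage is still home and the bar points across it, from (140,147) to (165,180) in the left half, but that looks short of the tool's angle. Measuring the bar and the gap to the stop.

```bash
python3 - <<'E'
from st import *
for n in("top","side"):
    im=read_camera(n);
    if n=="side": crop(im,235,235,60,60,8,"pics/k.png")
    h=cv2.cvtColor(im,cv2.COLOR_RGB2HSV)
    m=(((h[...,0]<6)|(h[...,0]>174))&(h[...,1]>180)&(h[...,2]>90)).astype(np.uint8)
    x,y=map(int,proj(n,np.r_[Wd([.1,-.07])[0],.066])[0]); mm=np.zeros_like(m); mm[y-22:y+22,x-22:x+22]=m[y-22:y+22,x-22:x+22]
    p=np.argwhere(mm)[:,::-1].astype(np.int32); r=cv2.minAreaRect(p); print(n,r,len(p)); b=cv2.boxPoints(r)
    q=plane(n,b,.073)
    d=[q[i]-q[(i+1)%4] for i in(0,1)]; i=int(np.linalg.norm(d[1])>np.linalg.norm(d[0])); v=d[i][:2]@np.c_[ex,ey]
    print(R(q).round(4).tolist(),"bar in rail deg",np.degrees(np.arctan2(v[1],v[0])))
# predicted corners of the bar in both views for given knob angles
for a in(1.15,1.3,1.46):
    c,s=np.cos(-a),np.sin(-a); P=[]
    for z in(.047,.077):
        for u,w in((21,7),(21,-7),(-21,-7),(-21,7)):
            P.append(np.r_[Wd([.1+(c*u-s*w)/1e3,-.07+(s*u+c*w)/1e3])[0],z])
    for n in("top","side"):
        t=proj(n,P).astype(np.float32); print(a,n,cv2.minAreaRect(cv2.convexHull(t)), "x",t[:,0].min(),t[:,0].max(),"y",t[:,1].min(),t[:,1].max())
E
```

```text
top ((250.26968383789062, 194.33148193359375), (17.38396453857422, 4.981989860534668), 57.9946174621582) 74
[[0.1111, -0.0893], [0.1001, -0.0925], [0.0887, -0.0531], [0.0997, -0.0499]] bar in rail deg -73.86871355323633
side ((255.60910034179688, 263.5279235839844), (14.53439712524414, 23.511526107788086), 85.91438293457031) 320
[[0.1016, -0.0917], [0.0888, -0.0552], [0.119, -0.0423], [0.1312, -0.0775]] bar in rail deg -70.68004387888226
1.15 top ((251.0923309326172, 195.44131469726562), (20.600757598876953, 6.6242780685424805), 49.800968170166016) x 241.93634 260.2705 y 185.7954 204.98442
1.15 side ((256.39300537109375, 263.3232116699219), (18.75714111328125, 26.25660514831543), 82.61450958251953) x 242.74583 270.34103 y 252.33485 274.2321
1.3 top ((251.10736083984375, 195.434326171875), (20.441587448120117, 7.073394775390625), 58.60805130004883) x 242.7936 259.442 y 185.35934 205.41188
1.3 side ((256.36053466796875, 263.2425231933594), (18.666275024414062, 27.772235870361328), 88.53873443603516) x 242.39629 270.32397 y 253.62215 272.8774
1.46 top ((251.11842346191406, 195.4193878173828), (20.29694366455078, 7.5170135498046875), 67.9964828491211) x 243.88564 258.38324 y 185.1215 205.64487
1.46 side ((256.4085693359375, 263.2458801269531), (29.20751953125, 18.59203338623047), 5.259256362915039) x 242.14784 270.67578 y 252.82039 273.71704
```

View pics/k.png

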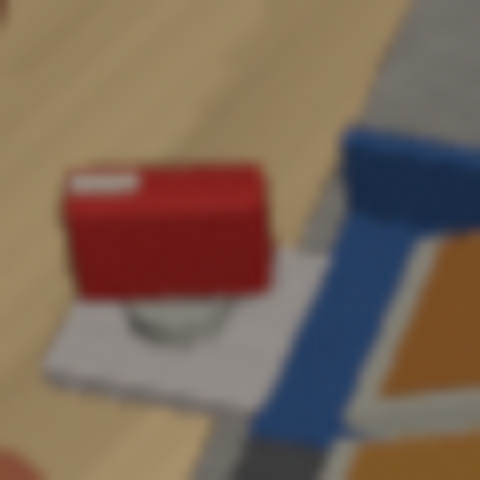

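Both views put the knob at about 1.28 rad: tight, but it slipped a little in the grip. I'll regrip with the tool lined up to the bar and turn further for margin.

```bash
python3 -m handwheel '[[3.58,4.06,0,0.06,0.57],[3.58,4.06,0,0.06,0.57],[3.59,4.06,0,0.06,0.57],[3.59,4.05,0,0,0.57],[0,0,0,0,0.57],[0,0,0,0,0.57]]';python3 -c "
from st import *
st()"
```

```text
t: 20.27
tool_pos: [0.602, 0.1363, 0.3658]
orientation: [-3.006, -0.914, 0.002]
force: [-0.7, 0.2, 0.3]
opening: 0.0398
gripper_force: 0.0
t 20.27 tcp [0.602  0.1363 0.3658] yaw -56.16 rail [[ 0.1024 -0.0739]] F [-0.7  0.2  0.3] q6 1.12 open 0.0398 gf 0.0
```

```bash
python3 -m handwheel '[[-0.26,-0.3,-4,0,0.57],[0,0,-4,0,0.57],[0,0,-3,0,0.57],[0,0,-2.2,0,0.57],[0,0,0,0,0.57],[0,0,0,0,0.57]]'; python3 -m handwheel '[[0,0,0,0,0.95],[0,0,0,0,0.95],[0,0,0,0,0.95],[0,0,0,0,0.95]]' 60;python3 -c "
from st import *
st()"; python3 -m handwheel '[[0,0,0,-0.06,0.95],[0,0,0,-0.06,0.95],[0,0,0,-0.06,0.95],[0,0,0,-0.06,0.95],[0,0,0,0,0.95]]';python3 -c "
from st import *
s=st();print(s['wrist_torque'])"
```

```text
t: 21.02
tool_pos: [0.5996, 0.1319, 0.2363]
orientation: [3.006, 0.911, 0.003]
force: [0.6, 0.1, 0.6]
opening: 0.0401
gripper_force: 0.0
t: 21.52
tool_pos: [0.5993, 0.1325, 0.2353]
orientation: [-3.006, -0.912, -0.001]
force: [-2.4, 1.2, 4.2]
opening: 0.0137
gripper_force: 60.0
t 21.52 tcp [0.5993 0.1325 0.2353] yaw -56.25 rail [[ 0.0996 -0.0702]] F [-2.4  1.2  4.2] q6 1.12 open 0.0137 gf 60.0
t: 22.15
tool_pos: [0.5992, 0.1328, 0.2353]
orientation: [-3.093, -0.545, -0.0]
force: [-3.2, 1.9, 5.5]
opening: 0.0135
gripper_force: 60.0
t 22.15 tcp [0.5992 0.1328 0.2353] yaw -70.01 rail [[ 0.0999 -0.0702]] F [-3.2  1.9  5.5] q6 1.36 open 0.0135 gf 60.0
[0.51855754 0.70141335 0.08548414]
```

Releasing, backing away, then checking the knob angle and that the carriage is home.

```bash
python3 -m handwheel '[[0,0,0,0,0.6],[0,0,0,0,0.6],[0,0,0,0,0.6],[0,0,4,0,0.6],[0,0,5,0,0.6],[-2,-4,4,0,0.6],[-4,-4,0,0,0.6],[-4,-4,0,0,0.6],[-4,-4,0,0,0.6],[-3,-4,0,0,0.6]]'; python3 -m handwheel '[[-3,-5,0,0,0.6],[-2,-5,0,0,0.6],[0,-5,0,0,0.6],[0,-5,0,0,0.6],[0,0,0,0,0.6]]'; python3 - <<'E'
from st import *
st()
T={}
for n in("top","side"):
    im=read_camera(n); T[n]=im
    h=cv2.cvtColor(im,cv2.COLOR_RGB2HSV)
    m=(((h[...,0]<6)|(h[...,0]>174))&(h[...,1]>180)&(h[...,2]>90)).astype(np.uint8)
    x,y=map(int,proj(n,np.r_[Wd([.1,-.07])[0],.066])[0]); mm=np.zeros_like(m); mm[y-22:y+22,x-22:x+22]=m[y-22:y+22,x-22:x+22]
    p=np.argwhere(mm)[:,::-1].astype(np.int32); r=cv2.minAreaRect(p); print(n,r,len(p))
    q=plane(n,cv2.boxPoints(r),.073);d=[q[i]-q[(i+1)%4] for i in(0,1)]; i=int(np.linalg.norm(d[1])>np.linalg.norm(d[0])); v=d[i][:2]@np.c_[ex,ey]
    print(R(q).mean(0).round(4),"bar deg",np.degrees(np.arctan2(v[1],v[0])))
# blue extent in rail frame, top view, with rear plate at z .062
h=cv2.cvtColor(T["top"],cv2.COLOR_RGB2HSV); b=(h[...,0]>100)&(h[...,0]<120)&(h[...,1]>140)&(h[...,2]>60)
b[:, :240]=0;b[:,300:]=0; b[:180]=0;b[260:]=0
q=R(plane("top",np.argwhere(b)[:,::-1],.062)); print("blue n",len(q),"x",np.percentile(q[:,0],[1,99]),"y",np.percentile(q[:,1],[1,99]))
for n,uv,z in(("ochre",(242,157),.07),("copper",(283,134),.07),("teal",(285,277),.06)):
    a=cv2.imread("pics/top0.png")[uv[1]-15:uv[1]+15,uv[0]-15:uv[0]+15,::-1].astype(int);c=T["top"][uv[1]-15:uv[1]+15,uv[0]-15:uv[0]+15].astype(int); print(n,"img diff",abs(a-c).mean())
E
```

```text
t: 23.4
tool_pos: [0.4277, -0.0687, 0.3647]
orientation: [3.093, 0.545, 0.001]
force: [0.3, -0.5, -0.0]
opening: 0.037
gripper_force: 0.0
t: 24.02
tool_pos: [0.3786, -0.2705, 0.3646]
orientation: [3.094, 0.539, -0.001]
force: [-0.4, 0.5, 0.2]
opening: 0.0369
gripper_force: 0.0
t 24.02 tcp [ 0.3786 -0.2705  0.3646] yaw -70.25 rail [[-0.2195  0.2604]] F [-0.4  0.5  0.2] q6 0.5 open 0.0369 gf 0.0
top ((250.26968383789062, 194.33148193359375), (17.38396453857422, 4.981989860534668), 57.9946174621582) 74
[ 0.0999 -0.0712] bar deg -73.86871355323633
side ((255.63104248046875, 263.57244873046875), (14.532959938049316, 23.584918975830078), 85.2363510131836) 321
[ 0.1102 -0.0666] bar deg -69.71507094520071
blue n 418 x [0.05678908 0.12595562] y [-0.04143116  0.04539305]
ochre img diff 4.428518518518518
copper img diff 5.587407407407407
teal img diff 4.257777777777778
```

The bar settled at the same angle again, which fits the clamp springing back to its own balance. I'll check it with a sub-pixel edge fit before handing in.

```bash
python3 - <<'E'
from st import *
def P(n,a,u,w,z):
    c,s=np.cos(-a),np.sin(-a); return proj(n,np.r_[Wd([.1+(c*u-s*w)/1e3,-.07+(s*u+c*w)/1e3])[0],z])[0]
ims=[read_camera("side").astype(float) for _ in range(4)]; im=np.mean(ims,0)
red=np.clip(im[...,0]-np.maximum(im[...,1],im[...,2]),0,None)
x0,x1,y0,y1=246,266,246,284; sl=[]; mid=lambda v:v
top=[];bot=[]
for x in range(x0,x1):
    c=red[y0:y1,x]; t=np.median(np.sort(c)[-10:])/2; i=np.where(c>t)[0]; a,b=i[0],i[-1]
    top.append(y0+a-(c[a]-t)/(c[a]-c[a-1])); bot.append(y0+b+(c[b]-t)/(c[b]-c[b+1]))
X=np.arange(x0,x1)
for nm,e in(("top edge",top),("bottom edge",bot)):
    k=np.polyfit(X,e,1); print(nm,"slope deg",np.degrees(np.arctan(k[0])),"rms",np.std(e-np.polyval(k,X)))
for a in(1.1,1.2,1.3,1.4,1.5):
    r=[]
    for w,z in((7,.077),(-7,.047),(-7,.077),(7,.047)):
        d=P("side",a,21,w,z)-P("side",a,-21,w,z); r.append(round(float(np.degrees(np.arctan(d[1]/d[0]))),2))
    print(a,r, [P("side",a,0,w,z)[1].round(1) for w,z in((7,.077),(-7,.047),(-7,.077),(7,.047))])
t=np.mean([read_camera("top").astype(float) for _ in range(4)],0); r=np.clip(t[...,0]-np.maximum(t[...,1],t[...,2])-40,0,None)[182:208,238:264]
yy,xx=np.mgrid[:26,:26]; C=np.cov(np.vstack([xx.ravel(),yy.ravel()]),aweights=r.ravel()+1e-9); w,v=np.linalg.eigh(C); print("top pca deg",np.degrees(np.arctan(v[1,1]/v[0,1])),np.sqrt(w))
for a in(1.1,1.2,1.3,1.4,1.5):
    d=P("top",a,21,0,.077)-P("top",a,-21,0,.077); print(a,np.degrees(np.arctan(d[1]/d[0])))
E
```

```text
top edge slope deg -11.890350501388445 rms 0.7681257444588373
bottom edge slope deg -2.6249103674057745 rms 0.09414242014677386
1.1 [-9.52, -9.7, -9.36, -9.86] [np.float64(260.0), np.float64(266.5), np.float64(254.0), np.float64(272.5)]
1.2 [-5.49, -5.6, -5.4, -5.69] [np.float64(260.0), np.float64(266.4), np.float64(254.0), np.float64(272.5)]
1.3 [-1.41, -1.44, -1.38, -1.46] [np.float64(260.0), np.float64(266.4), np.float64(253.9), np.float64(272.6)]
1.4 [2.77, 2.82, 2.73, 2.87] [np.float64(260.0), np.float64(266.4), np.float64(253.9), np.float64(272.6)]
1.5 [7.1, 7.22, 6.98, 7.34] [np.float64(260.0), np.float64(266.4), np.float64(254.0), np.float64(272.5)]
top pca deg 46.12460209523643 [2.26126838 6.94006302]
1.1 46.9135645254995
1.2 52.789935648677734
1.3 58.67008500132194
1.4 64.54777531628802
1.5 70.41688260658664
```

```bash
python3 - <<'E'
from st import *
new=cv2.resize(read_camera("side")[190:350,225:385,::-1],(400,400),interpolation=2)
for nm,im in(("g",cv2.imread("pics/g1.png")[:,400:]),("h",cv2.imread("pics/h1.png")[:,400:]),("now",new)):
    h=cv2.cvtColor(im,cv2.COLOR_BGR2HSV); b=((h[...,0]>100)&(h[...,0]<120)&(h[...,1]>140)&(h[...,2]>60)); p=np.argwhere(b); top=[np.where(b[:,x])[0].min() for x in(160,180,200,220,240)]
    print(nm,len(p),p.mean(0).round(2),top)
E
```

```text
g 3555 [199.99 171.14] [np.int64(159), np.int64(163), np.int64(167), np.int64(171), np.int64(244)]
h 3535 [199.58 169.53] [np.int64(159), np.int64(163), np.int64(167), np.int64(171), np.int64(241)]
now 3576 [199.61 169.95] [np.int64(159), np.int64(163), np.int64(166), np.int64(170), np.int64(241)]
```

```bash
python3 -c "
from plant import job
print(job.close_job())"
```

```text
the job is handed in; nothing more can be done
None
```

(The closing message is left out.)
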